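Open the vent of the outboard fuel tank

TASK

Open the vent of the red outboard fuel tank: lift the orange tab and fold the black guard right back so that it stays well past upright, then unscrew the yellow vent cap beneath it (anticlockwise) until it comes up against its end stop. How far that is differs, so feel for the stop and do not wring the cap against it, or the plastic neck will tear; leave the other things on the bench where they are.

Things in the scene. Friction and masses are not known exactly. Their poses are not given: they have to be found in the camera images.
- tank: red outboard fuel tank, 190 x 290 mm, fixed to the bench in a wooden cradle 204 x 300 mm, flat top at z = 115 mm. Origin: centre of its underside, on the bench; x points away from the robot at yaw 0, z up. The vent's vertical axis stands at x = 0, y = +60 mm in this frame. The big black cap at x = -20, y = -85 mm (62 mm across, to z = 142 mm) is the filler and stays shut.
- guard (a joint): opening angle of the black flip-top guard over the vent cap: 0 = shut (level), 1.57 = upright, 2.4 = end stop, folded back; it swings up and over towards the tank's +x. The stiff hinge (0.14 N m) stays where it is left. Guard: 56 mm wide along the hinge, plate 5 mm thick, with skirts 32 mm deep round the cap on both sides and the front (front face 95 mm from the hinge axis).
- guard_tab (a point): middle of the orange tab that sticks out level from the guard's front: 12 mm wide (along the hinge), 8 mm thick, 30 mm long; 112 mm from the hinge axis, 17 mm out from the guard's front face, 13 mm from the tab's end, z = 174 mm when shut. Site x points to the hinge, y along the hinge, z up when shut. Pinched by its flanks (12 mm) from above, it pivots between the pads as the guard swings.
- guard_hinge (a point): middle of the guard's hinge axis, which is parallel to the tank's y (point y) at x = +66 mm, z = 174 mm in the tank frame, 66 mm beyond the vent axis
- cap: yellow vent cap: disc 38 mm across, 8 mm thick, with a grip bar across it 36 mm long (x), 12 mm thick (y), 22 mm high (z). Origin: centre of the underside. Unscrews anticlockwise from above (drag 0.12 N m), rising 1.0 mm per rad, to a firm end stop 2.8 mm (2.8 rad) above fully down; captive. Starts 0 to 0.9 rad loose; the bar's direction at the stop differs from tank to tank: feel for it.
- cap_grip (a point): point on the vent cap's axis at half height of the grip bar, 18 mm above the cap's underside, 11 mm below the bar's top and 10 mm above the disc's top; x along the bar, y across it, z up. Its z is 152 mm above the bench with the cap fully down, 154.8 mm at the end stop.
- neck (a joint): twist of the vent neck in the tank, 0 = unstrained, + anticlockwise. It gives elastically about the vent axis, 2.5 N m per rad: about 0.05 rad under the cap's drag; at the cap's end stop all further turning goes into it. Beyond 0.3 rad (0.75 N m) either way it tears.
- varnish: blue-labelled steel varnish can, 72 mm across, 90 mm high; a loose bystander, origin at the centre of its underside
- fillerjar: white jar with red lid, 64 mm across, 100 mm high; a loose bystander, origin at the centre of its underside
- mug: blue mug, 80 mm across, 90 mm high; a loose bystander, origin at the centre of its underside
- screwdriver: screwdriver lying flat, about 200 mm long, along its x; a loose bystander
- brush: paint brush lying flat, along its x; a loose bystander
- offcut: pale wood offcut 160 x 45 x 20 mm; a loose bystander, origin at the centre of its underside
- primer: small black rubber primer bulb 25 x 25 x 40 mm with a brass stub; a loose bystander, origin at the centre of its underside

How it is judged:
On the way, in this order (a step that is already met when the one before it is completed fails the run):
1. the guard is folded back past 2.05 rad (value of joint guard above 2.05 rad), for 0.2 s.
2. the vent cap has come up to its end stop (risen to within 0.2 mm of it) (z of cap_grip in the frame of tank above 0.1546 m), for 0.2 s.
At the end, for the whole second after the job is handed in: The guard stands folded back beyond 2.05 rad and still, the vent cap is unscrewed to its end stop (risen at least 2.6 of 2.8 mm, within about 0.2 rad of the stop), and the neck is relaxed (twist under 0.1 rad) (value of joint guard above 2.05 rad and z of cap_grip in the frame of tank above 0.1546 m and not (value of joint neck above 0.1 rad or value of joint neck below -0.1 rad) and velocity of joint guard below 0.05 rad/s); the robot touches nothing.
It fails at once if the vent neck is wrung more than 0.3 rad (0.75 N m) (value of joint neck above 0.3 rad or value of joint neck below -0.3 rad).
It fails at once if a bystander is moved more than 30 mm (distance of any of varnish, fillerjar, mug, screwdriver, brush, offcut, primer from where it was at the start of the episode above 0.03 m).
It also fails if it takes over 69 s, if anything falls off the work surface, if the arm or the gripper's body presses on something with over 40 N, if the wrist force passes 120 N, or if a joint passes its speed limit or range.

ROBOT

A 6-joint arm with a two-finger parallel gripper is mounted at the origin on the work surface. World frame = base frame: x ahead of the robot, y to its left, z up, the work surface at z = 0. Lengths are in m, angles in rad, forces in N, time in s.
With the tool pointing down it reaches from about 0.375 to 0.75 m from the base axis. Payload 9 kg.
Tool frame: the origin (TCP) lies midway between the tips of the shut fingers; the grasp point (between the pads) lies 19 mm behind it (arm.hold_point_z is the distance from the TCP to the grasp point, in m); x points along the fingers, z is the direction in which the jaws open and shut, and the axes are right-handed (so a half turn about x gives the same grasp; the last joint's range is limited). The gripper opens to 85 mm and grips with 20 to 120 N. Pads are 22 mm wide; open, the fingers measure 114 mm over their backs; the gripper's body (76 mm by 85 mm) begins 54 mm behind the grasp point. The pads swing forward as they close: fully open they stand 13 mm farther back than shut.
Start: joints at [1.02, 0.104, 0.097, 1.564, 0, 1.353], TCP at [0.196, 0.567, 0.2] pointing down, gripper open.
Joint ranges: [-2.99, 2.99], [-0.84, 1.86], [-1.1, 1.16], [-1.84, 2.11], [-1.51, 1.56], [-3.14, 3.14]. Speed limits (rad/s): [2.22, 2.22, 2.57, 3.14, 3.14, 3.14].

INTERFACE

Orientations are given as a 3x3 rotation matrix whose columns are the frame's x, y, z axes.
In Python, from cell import readout, optics, arm gives the robot as it stands.
- The arm moves only by the tool arm_command, never from a script. Its arguments are lists of equal length, an entry for each row: "delta_pos": the shift along the tool's x, y, z in cm, a list of three; "delta_rot": the turn, a rotation vector about the tool's x, y, z in degrees, a list of three. In form: {"delta_pos": [[x, y, z], ...], "delta_rot": [[rx, ry, rz], ...]}. A call has 1 to 5 rows; each row is the pose to reach, as a shift and turn from the pose measured when the call began, along the tool's axes at that moment; what a row does not reach only later rows make up. A row lasts 1/8 s, in which the tool goes at most 62.5 mm and 10.7 degrees, less where a joint would pass 70% of its speed; a pose out of reach is approached as far as the arm can. A call with a gripper value outside its range is refused whole. "fingers" is the opening, from 0 (shut) to 1 (fully open), set as the call begins (left out, the last holds). The fingers move at their own pace and stop on an object; "grip_force" is the grip in N (left out, the last holds). Time passes only in rows, so rows that repeat a pose let the fingers close. It gives the time, the measured TCP pose, the force and the opening at its end, in the units of the state.
- readout.observe(): the state, without advancing time (a new reading comes with each control period).
- optics.snapshot(name): name is "scene" or "top"; returns a dict with "image" (384x512x3 uint8, blue, green, red), "camera_matrix" (3x3 intrinsics, pixels), "R" (3x3) and "t" (3): a world point X has camera coordinates R X + t. Camera axes: x right, y down, z forward; pixel columns grow to the right and rows downward; lengths in m; the calibration is good to about 2 mm. A picture is of the moment at which its call begins. There is no depth.
- arm.close_job(): hands the job in, once; it reports no verdict.
The state is a dict: "time_s": time; "qpos": joint angles; "qvel": joint speeds; "joint_efforts": joint torques, N m; "eef_pos": TCP position; "tcp_rot": TCP orientation; "ft_force": force on the tool from outside, world axes, zero at the start; "wrist_torque": the same for the moment, N m; "grip_width": finger opening in m.
Only numpy, scipy, OpenCV 4.12 (cv2) and the standard library are available. Lean on these libraries where they do the work, as an engineer would, in place of code of your own. Each camera call takes 0.05 s, during which the arm holds its last target. There are 200 camera calls.

## Working session

There is one attempt and no reset: what is moved stays moved. The work goes in short steps, Python scripts to look and compute and a tool call to move; the robot and the scene stay as the last step left them, time stands still between calls to the robot, and variables do not carry over. Pictures are saved under pics/ and viewed, about 8 in all and at most 12, crops included, and the job is handed in when it is done.

Besides the shell and the picture viewer there is one more tool, called after ">>>" as name(argument=value, ...) on one line, values as JSON. arm_command: Moves the arm, as the interface text tells. Its arguments: {"type":"object","properties":{"delta_pos":{"type":"array"},"delta_rot":{"type":"array"},"fingers":{"type":"number"},"grip_force":{"type":"number"}},"required":["delta_pos","delta_rot"]}

```bash
mkdir -p pics; ls
cat > h.py <<'E'
import numpy as np, cv2
from cell import readout, optics, arm
def snap(n,f):
    s=optics.snapshot(n); cv2.imwrite('pics/'+f,s['image']); np.savez('pics/'+f[:-4]+'.npz',**s); return s
def ray(s,u,v,z):
    d=s['R'].T@np.linalg.inv(s['camera_matrix'])@np.array([u,v,1.]); c=-s['R'].T@s['t']
    return c+d*(z-c[2])/d[2]
def proj(s,X):
    p=s['camera_matrix']@(s['R']@np.asarray(X,float)+s['t']); return p[:2]/p[2]
E
python3 - <<'E'
from h import *
np.set_printoptions(precision=3,suppress=True)
a=snap('scene','s1.png');b=snap('top','t1.png')
o=readout.observe()
for k in o: print(k,o[k])
print(arm.hold_point_z)
for s in(a,b):print(-s['R'].T@s['t'],s['R'][2])
cv2.imwrite('pics/c1.png',np.hstack([a['image'],b['image']])[:, :1024])
c=cv2.resize(np.vstack([a['image'],b['image']]),(400,600))
E
```

```text
pics
time_s 0.1
qpos [1.02  0.105 0.097 1.564 0.    1.353]
qvel [ 0.001 -0.001  0.001 -0.001 -0.     0.001]
joint_efforts [  0.007 -55.821  50.472   0.013  -0.      0.   ]
eef_pos [0.196 0.567 0.199]
tcp_rot [[-0.001 -0.945  0.327]
 [-0.001  0.327  0.945]
 [-1.     0.    -0.001]]
ft_force [ 0.56  -0.451 -0.022]
wrist_torque [ 0.054  0.013 -0.029]
grip_width 0.08525928629910279
0.0187
[ 1.106 -0.663  0.654] [-0.596  0.594 -0.541]
[ 0.328 -0.05   1.207] [ 0.166  0.01  -0.986]
```

View pics/t1.png

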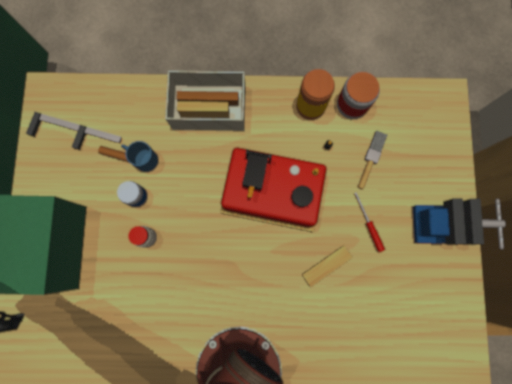

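View pics/s1.png

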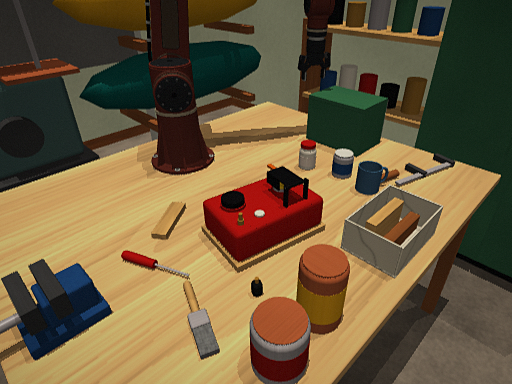

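The top view shows the tank at about (275,188), the guard at (257,172), the orange tab at (251,192) and the filler cap at (302,196). The scene view shows the guard's hinge arms on the far side from the robot, and the mug, varnish and jar to the tank's left.

Run:
```python
from h import *
np.set_printoptions(precision=4,suppress=True)
s=dict(np.load('pics/t1.npz')); a=dict(np.load('pics/s1.npz'))
def comp(im,lo,hi,box):
    h=cv2.cvtColor(im,cv2.COLOR_BGR2HSV); m=cv2.inRange(h,lo,hi); k=np.zeros_like(m); x0,y0,x1,y1=box; k[y0:y1,x0:x1]=m[y0:y1,x0:x1]; return k
def show(n,k):
    cs,_=cv2.findContours(k,cv2.RETR_EXTERNAL,cv2.CHAIN_APPROX_NONE)
    for c in sorted(cs,key=cv2.contourArea)[-3:]:
        if len(c)>4: print(n,len(c),cv2.contourArea(c),cv2.minAreaRect(c), c.reshape(-1,2).mean(0))
box=(210,140,340,235)
show('red',comp(s['image'],(0,180,120),(6,255,255),box))
show('dark',comp(s['image'],(0,0,0),(180,255,70),box))
show('orange',comp(s['image'],(9,180,150),(22,255,255),(235,180,265,205)))
show('orangeS',comp(a['image'],(7,160,100),(22,255,255),(262,158,285,180)))
im=s['image'][140:235,215:340]; cv2.imwrite('pics/t1c.png',cv2.resize(im,None,fx=6,fy=6,interpolation=cv2.INTER_NEAREST))
```

```text
red 377 4659.5 ((273.9615478515625, 185.6923065185547), (96.68525695800781, 60.20766067504883), 11.309932708740234) [269.2679 185.9204]
dark 17 21.5 ((327.0000305175781, 146.0), (5.656853675842285, 5.656853675842285), 45.0) [327.     145.7059]
dark 54 284.0 ((301.5, 196.5), (19.0, 19.0), 90.0) [301.5556 196.3333]
dark 123 632.5 ((255.21153259277344, 170.4423065185547), (24.122283935546875, 36.86983108520508), 11.309932708740234) [255.9837 168.6098]
orange 21 27.5 ((250.8000030517578, 191.90000915527344), (4.919349670410156, 8.9442720413208), 26.56505012512207) [250.1905 192.    ]
orangeS 20 19.0 ((271.0, 166.0), (4.0, 8.0), 90.0) [270.95 166.15]
```

View pics/t1c.png

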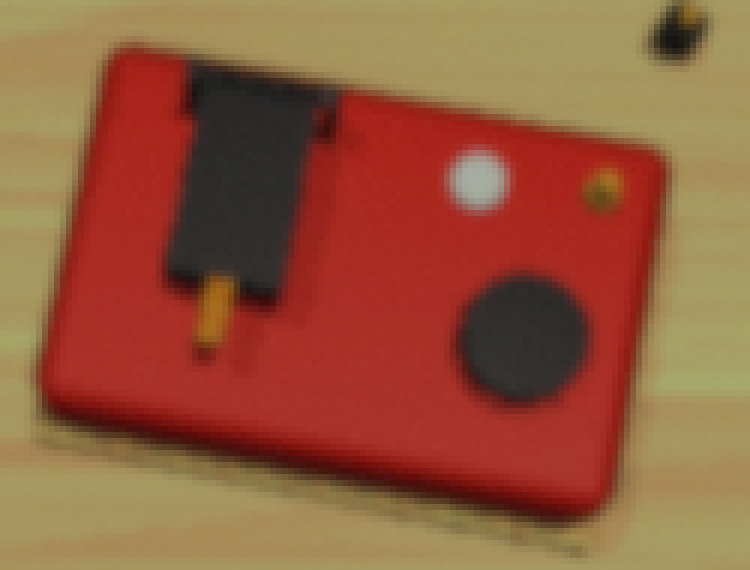

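The crop shows the tab from about (217,275) to (210,345) and the filler centre at (523,338), in 6x pixels offset (215,140).

Run:
```python
from h import *
np.set_printoptions(precision=4,suppress=True)
s=dict(np.load('pics/t1.npz')); a=dict(np.load('pics/s1.npz'))
tab=ray(s,250.4,191.8,.178); fil=ray(s,302,196.2,.142)
print('tab',tab,'fil',fil)
# top edges of guard plate (z~.1765): left edge & right edge in crop
q=lambda x,y,z: ray(s,215+x/6-.4,140+y/6-.4,z)
for n,p0,p1,z in [('gL',(175,262),(195,120),.1765),('gR',(290,270),(313,130),.1765),('redBack',(130,50),(650,155),.115),('redR',(662,165),(610,500),.115),('tab',(210,345),(218,275),.178)]:
    A,B=q(*p0,z),q(*p1,z); d=B-A; print(n,A,B,np.degrees(np.arctan2(d[1],d[0])))
d=tab-fil; # tank frame vec: tab(-46,60) - filler(-20,-85)
yaw=np.arctan2(d[1],d[0])-np.arctan2(145,-26); print('yaw',np.degrees(yaw),np.hypot(*d[:2]),np.hypot(145,26))
print('scene ray tab',ray(a,271,166,.174))
o=readout.observe()
```

```text
tab [ 0.5132 -0.0286  0.178 ] fil [ 0.5095 -0.1744  0.142 ]
gL [ 0.5371 -0.0097  0.1765] [ 0.6047 -0.0175  0.1765] -6.559368567094897
gR [ 0.5343 -0.0627  0.1765] [ 0.6008 -0.0725  0.1765] -8.318344598715917
redBack [0.6564 0.0175 0.115 ] [ 0.6071 -0.2394  0.115 ] -100.86883182163467
redR [ 0.6022 -0.2453  0.115 ] [ 0.4369 -0.2183  0.115 ] 170.75128707404244
tab [ 0.4984 -0.0267  0.178 ] [ 0.5311 -0.0297  0.178 ] -5.2699018894075405
yaw -11.62857538815589 0.1459093347610437 147.31259280862582
scene ray tab [ 0.5127 -0.0292  0.174 ]
```

>>> arm_command(delta_pos=[[-2,-6,-5],[-2,-10,-9],[-2,-14,-13],[-2,-18,-17],[-2,-22,-20.5]], delta_rot=[[0,0,0],[0,0,0],[0,0,0],[-4,0,0],[-8.6,0,0]], fingers=0.6)

```text
time_s: 0.72
eef_pos: [0.3372, 0.2993, 0.2192]
tcp_rot: [[-0.0, -0.984, 0.179], [-0.001, 0.179, 0.984], [-1.0, 0.0, -0.001]]
ft_force: [-0.0, 0.8, 0.7]
grip_width: 0.0512
```

```bash
cat >> h.py <<'E'
from scipy.spatial.transform import Rotation as Ro
np.set_printoptions(precision=4,suppress=True)
def go(pos,yaw=None,tilt=0):
    "tool delta (cm, deg) to TCP pos, tool down, tool z at yaw deg"
    o=readout.observe(); R=np.array(o['tcp_rot']); p=np.array(o['eef_pos'])
    d=R.T@(np.asarray(pos)-p)*100
    rv=np.zeros(3)
    if yaw is not None:
        c,s=np.cos(np.radians(yaw)),np.sin(np.radians(yaw)); z=np.array([c,s,0]); x=np.array([0,0,-1.])
        rv=Ro.from_matrix(R.T@np.c_[x,np.cross(z,x),z]).as_rotvec(degrees=True)
    print('d',d.round(2),'rot',rv.round(2))
def st():
    o=readout.observe(); R=np.array(o['tcp_rot'])
    print('t',o['time_s'],'p',np.array(o['eef_pos']),'yaw',np.degrees(np.arctan2(R[1,2],R[0,2])).round(2),'x',R[:,0],'F',np.array(o['ft_force']),'M',np.array(o['wrist_torque']),'w',o['grip_width'],'q',np.array(o['qpos']))
E
python3 -c "
from h import *
st(); go([.512,-.029,.215],79.5)"
```

```text
t 0.725 p [0.3372 0.2993 0.2192] yaw 79.66 x [-0.0004 -0.0011 -1.    ] F [-0.0416  0.798   0.6903] M [ 0.0171 -0.0101 -0.0108] w 0.0512265990106711 q [ 0.4349 -0.3461 -0.2847  1.633  -0.0008  0.6153]
d [  0.45 -23.08 -29.16] rot [ 0.16 -0.06 -0.01]
```

>>> arm_command(delta_pos=[[0,-4,-5],[0,-7.5,-9.5],[0,-11,-14],[0,-14.5,-18.5],[0,-18,-23]], delta_rot=[[0,0,0],[0,0,0],[0,0,0],[0,0,0],[0,0,0]])

```text
time_s: 1.35
eef_pos: [0.4735, 0.0388, 0.2192]
tcp_rot: [[-0.0, -0.984, 0.18], [-0.001, 0.18, 0.984], [-1.0, 0.0, -0.001]]
ft_force: [1.4, 1.0, -0.3]
grip_width: 0.0514
```

>>> arm_command(delta_pos=[[0,-3,-4],[0,-5,-6.2],[0,-5,-6.2],[0,-5,-6.2]], delta_rot=[[0,0,0],[0,0,0],[0,0,0],[0,0,0]])

```text
time_s: 1.85
eef_pos: [0.5111, -0.0306, 0.2191]
tcp_rot: [[-0.001, -0.984, 0.18], [-0.0, 0.18, 0.984], [-1.0, 0.001, -0.001]]
ft_force: [-0.3, -0.3, 0.8]
grip_width: 0.051
```

```bash
python3 -c "
from h import *
st(); go([.512,-.029,.215],79.5); s=snap('scene','s2.png'); t=snap('top','t2.png')
A=cv2.resize(s['image'][110:260,190:340],None,fx=4,fy=4);
cv2.imwrite('pics/s2c.png',A)
"
```

```text
t 1.85 p [ 0.5111 -0.0306  0.2191] yaw 79.65 x [-0.0012 -0.0005 -1.    ] F [-0.3175 -0.2797  0.8199] M [-0.019   0.0244 -0.0141] w 0.0510322316031128 q [-0.3151 -0.1576 -0.1253  1.6041 -0.0008 -0.1345]
d [ 0.41 -0.06  0.17] rot [ 0.15 -0.04 -0.06]
```

View pics/s2c.png

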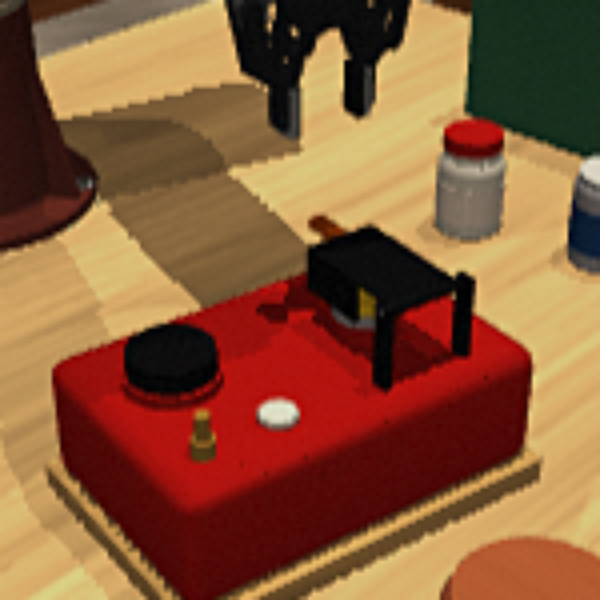

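```bash
python3 -c "
from h import *
s=dict(np.load('pics/s2.npz'))
for p in ([.511,-.031,.219],[.511,-.031,.224],[.512,-.029,.174]): print(proj(s,p),(proj(s,p)-[190,110])*4)
"
```

```text
[270.2607 151.7857] [321.0427 167.1427]
[270.2765 150.1592] [321.1061 160.6368]
[270.8617 165.8979] [323.4468 223.5915]
```

>>> arm_command(delta_pos=[[2,0,0],[4,0,0.1],[5.9,0,0.15],[5.9,0,0.15]], delta_rot=[[0,0,0],[0,0,0],[0,0,0],[0,0,0]])

```text
time_s: 2.45
eef_pos: [0.5104, -0.028, 0.159]
tcp_rot: [[-0.003, -0.984, 0.178], [-0.0, 0.178, 0.984], [-1.0, 0.003, -0.001]]
ft_force: [0.1, -0.0, 1.4]
grip_width: 0.0512
```

```bash
python3 -c "
from h import *
st(); s=snap('scene','s3.png'); t=snap('top','t3.png')
f=lambda i,r,c:cv2.resize(i[r-45:r+45,c-45:c+45],(400,400),interpolation=cv2.INTER_CUBIC)
cv2.imwrite('pics/s3c.png',np.hstack([f(s['image'],165,280),f(t['image'],190,251)]))
"
```

```text
t 2.45 p [ 0.5104 -0.028   0.159 ] yaw 79.75 x [-0.0026 -0.0001 -1.    ] F [ 0.1441 -0.0177  1.4214] M [0.0204 0.0272 0.0458] w 0.051199243361984205 q [-0.3105 -0.1689 -0.2445  1.4977 -0.0009 -0.1317]
```

View pics/s3c.png

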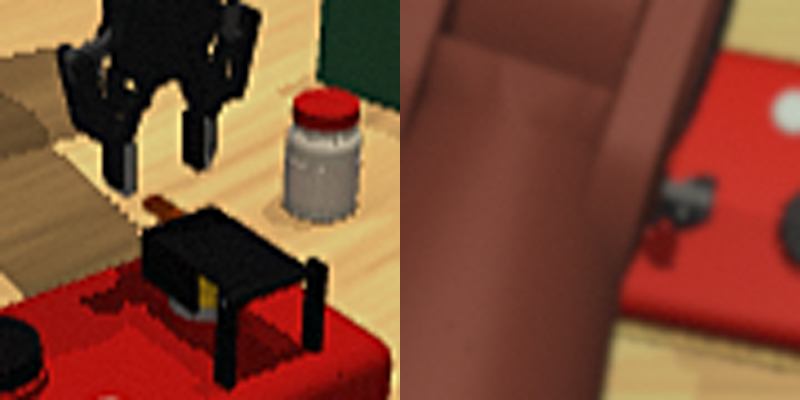

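The scene crop shows the finger tips at about (125,195) and (200,168), above the tab at (160,208), which is higher than I expected from the TCP reading. I'll test this by closing lightly on the tab.

>>> arm_command(delta_pos=[[0,0,0],[0,0,0],[0,0,0],[0,0,0],[0,0,0]], delta_rot=[[0,0,0],[0,0,0],[0,0,0],[0,0,0],[0,0,0]], fingers=0.0, grip_force=20)

```text
time_s: 3.18
eef_pos: [0.5114, -0.0286, 0.1609]
tcp_rot: [[-0.0, -0.984, 0.178], [-0.001, 0.178, 0.984], [-1.0, -0.0, -0.001]]
ft_force: [-0.5, -0.2, -0.3]
grip_width: -0.0002
```

```bash
python3 -c "
from h import *
st(); s=snap('scene','s4.png')
cv2.imwrite('pics/s4c.png',cv2.resize(s['image'][125:195,235:305],None,fx=8,fy=8,interpolation=cv2.INTER_NEAREST))
"
```

```text
t 3.175 p [ 0.5114 -0.0286  0.1609] yaw 79.73 x [-0.0001 -0.0009 -1.    ] F [-0.5141 -0.193  -0.2815] M [-0.0148  0.0553  0.0321] w -0.0001870095754384651 q [-0.311  -0.1693 -0.2414  1.4985 -0.0009 -0.1317]
```

View pics/s4c.png

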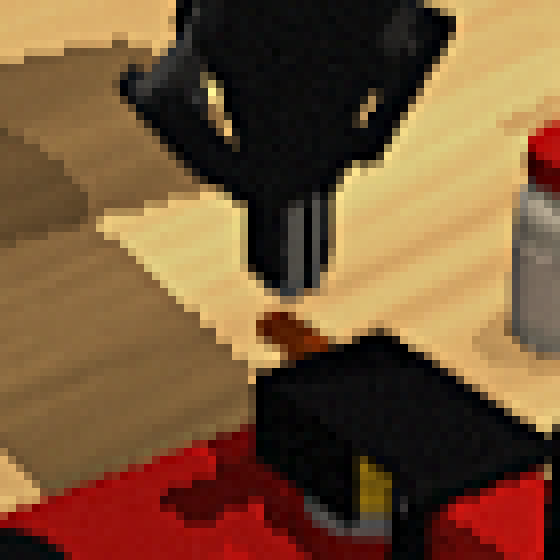

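Closed width is 0, so the jaws missed the tab. The closed tip appears at about (271.3,162), roughly 8 px above where the TCP projects. I'll triangulate the knuckle and check the base's position in the images to find out why.

```bash
python3 -c "
from h import *
s=dict(np.load('pics/s3.npz'));t=dict(np.load('pics/t3.npz'))
def tri(a,pa,b,pb):
    P=[x['camera_matrix']@np.c_[x['R'],x['t']] for x in(a,b)]
    X=cv2.triangulatePoints(P[0],P[1],np.array(pa,float),np.array(pb,float)); X=(X[:3]/X[3]).ravel(); return X,proj(a,X),proj(b,X)
print(tri(s,(249.6,132.4),t,(275.3,187)))
print(tri(s,(249.6,132.4),t,(274,191)))
s1=dict(np.load('pics/s1.npz'));t1=dict(np.load('pics/t1.npz'))
print('base s',ray(s1,183,163,0.01),'top base',proj(t1,[0,0,0.02]),'scene base',proj(s1,[0,0,0.0]))
print('filler tri',tri(s1,(233,198),t1,(302,196.2)),'tab tri',tri(s1,(271,166),t1,(250.4,191.8)))
s4=dict(np.load('pics/s4.npz'))
for z in (.15,.16,.17,.18,.19):print(z,ray(s4,271.3,162.1,z))
"
```

```text
(array([ 0.5029, -0.0942,  0.2947]), array([251.2072, 132.1973]), array([276.3583, 187.9468]))
(array([ 0.4949, -0.0899,  0.2906]), array([250.3165, 132.3134]), array([274.4742, 191.4268]))
base s [ 0.0487 -0.0334  0.01  ] top base [238.1277 373.2007] scene base [183.2953 158.3373]
filler tri (array([ 0.5112, -0.1749,  0.1342]), array([232.7407, 198.0205]), array([301.8441, 196.0712])) tab tri (array([ 0.5135, -0.0289,  0.1743]), array([271.2517, 165.9633]), array([250.5577, 191.9524]))
0.15 [0.4669 0.0209 0.15  ]
0.16 [0.4796 0.0074 0.16  ]
0.17 [ 0.4922 -0.0062  0.17  ]
0.18 [ 0.5049 -0.0198  0.18  ]
0.19 [ 0.5176 -0.0333  0.19  ]
```

The lateral position agrees, but the fingers sit about 24 mm higher than the TCP reading implies. I'll go 22 mm lower, which is safe either way because the tank top is at 115 mm, and close again.

>>> arm_command(delta_pos=[[0,0,0],[0,0,0],[0,0,0],[1.1,0,0],[2.2,0,0]], delta_rot=[[0,0,0],[0,0,0],[0,0,0],[0,0,0],[0,0,0]], fingers=0.45)

```text
time_s: 3.85
eef_pos: [0.5113, -0.0285, 0.1378]
tcp_rot: [[-0.0, -0.984, 0.178], [-0.001, 0.178, 0.984], [-1.0, 0.0, -0.001]]
ft_force: [-0.4, 0.3, -0.8]
grip_width: 0.0385
```

>>> arm_command(delta_pos=[[0,0,0],[0,0,0],[0,0,0],[0,0,0],[0,0,0]], delta_rot=[[0,0,0],[0,0,0],[0,0,0],[0,0,0],[0,0,0]], fingers=0.0, grip_force=30)

```text
time_s: 4.47
eef_pos: [0.5108, -0.0282, 0.1377]
tcp_rot: [[-0.001, -0.984, 0.178], [-0.0, 0.178, 0.984], [-1.0, 0.001, -0.0]]
ft_force: [-4.4, 3.1, -1.8]
grip_width: 0.0109
```

```bash
python3 -c "
from h import *
st(); s=snap('scene','s5.png')
cv2.imwrite('pics/s5c.png',cv2.resize(s['image'][125:195,235:305],None,fx=8,fy=8,interpolation=cv2.INTER_NEAREST))
"
```

```text
t 4.475 p [ 0.5108 -0.0282  0.1377] yaw 79.74 x [-0.0015 -0.0002 -1.    ] F [-4.3969  3.1204 -1.7953] M [ 0.6863  0.9311 -0.0308] w 0.010864007829655837 q [-0.3108 -0.1684 -0.2827  1.4578 -0.0007 -0.1318]
```

View pics/s5c.png

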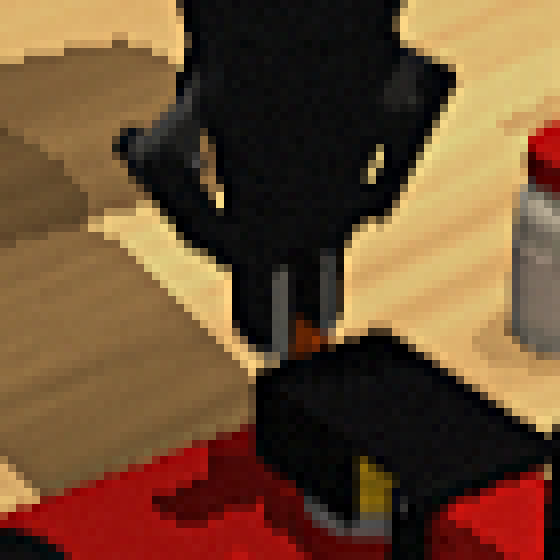

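The pads now hold the tab: width is 10.9 mm and the fingers straddle the orange at (300,330). The effective tips are therefore about 24 mm behind the reported TCP. Next I swing it along the arc, first to θ = 0.7.

>>> arm_command(delta_pos=[[-1.34,-0.08,0],[-2.77,-0.35,0],[-4.36,-0.88,0],[-5.85,-1.65,0],[-7.22,-2.63,0]], delta_rot=[[0,0,0],[0,0,0],[0,0,0],[0,0,0],[0,0,0]])

```text
time_s: 5.15
eef_pos: [0.5378, -0.0332, 0.2115]
tcp_rot: [[0.0, -0.984, 0.178], [-0.001, 0.178, 0.984], [-1.0, -0.0, -0.001]]
ft_force: [4.6, 1.0, -6.6]
grip_width: 0.0108
```

```bash
python3 -c "
from h import *
st()
o=readout.observe(); R=np.array(o['tcp_rot']); p=np.array(o['eef_pos']); p0=np.array([.511,-.0284,.1377]); u=np.array([np.cos(np.radians(-10.3)),np.sin(np.radians(-10.3)),0])
for th in (.7,.85,1.0,1.15,1.3,1.4,1.55,1.7,1.85,2.0): print(th,(R.T@(p0+.112*((1-np.cos(th))*u+np.array([0,0,np.sin(th)]))-p)*100).round(2))
"
```

```text
t 5.15 p [ 0.5378 -0.0332  0.2115] yaw 79.74 x [ 0.0002 -0.0007 -1.    ] F [ 4.6273  1.0449 -6.6124] M [ 0.16   -0.6401 -0.1057] w 0.010843215739978417 q [-0.3041 -0.0803 -0.0675  1.5832 -0.0006 -0.125 ]
0.7 [ 0.16  0.08 -0.01]
0.85 [-1.04 -1.09 -0.01]
1.0 [-2.05 -2.43 -0.01]
1.15 [-2.84 -3.91 -0.02]
1.3 [-3.41 -5.49 -0.02]
1.4 [-3.66 -6.58 -0.02]
1.55 [-3.82 -8.25 -0.02]
1.7 [-3.72 -9.93 -0.02]
1.85 [ -3.38 -11.57  -0.02]
2.0 [ -2.8  -13.14  -0.02]
```

>>> arm_command(delta_pos=[[-1.04,-1.09,0],[-2.05,-2.43,0],[-2.84,-3.91,0],[-3.41,-5.49,0],[-3.66,-6.58,0]], delta_rot=[[0,0,0],[0,0,0],[0,0,0],[0,0,0],[0,0,0]])

```text
time_s: 5.78
eef_pos: [0.6031, -0.0453, 0.2502]
tcp_rot: [[0.001, -0.984, 0.178], [-0.002, 0.178, 0.984], [-1.0, -0.002, -0.001]]
ft_force: [-3.4, 1.5, 2.9]
grip_width: 0.0107
```

```bash
python3 -c "
from h import *
st()
o=readout.observe(); R=np.array(o['tcp_rot']); p=np.array(o['eef_pos']); p0=np.array([.511,-.0284,.1377]); u=np.array([np.cos(np.radians(-10.3)),np.sin(np.radians(-10.3)),0])
for th in (1.4,1.55,1.7,1.85,2.0,2.1,2.2,2.3,2.35,2.4): print(th,(R.T@(p0+.112*((1-np.cos(th))*u+np.array([0,0,np.sin(th)]))-p)*100).round(2))
s=snap('scene','s6.png')
cv2.imwrite('pics/s6c.png',cv2.resize(s['image'][90:220,220:350],None,fx=4,fy=4))
"
```

```text
t 5.775 p [ 0.6031 -0.0453  0.2502] yaw 79.74 x [ 0.0012 -0.0017 -1.    ] F [-3.3545  1.537   2.8665] M [0.2778 0.9272 0.0592] w 0.01068462499561351 q [-0.2902  0.1357  0.2229  1.6563 -0.0013 -0.111 ]
1.4 [0.21 0.07 0.01]
1.55 [ 0.05 -1.6   0.01]
1.7 [ 0.15 -3.28  0.01]
1.85 [ 0.49 -4.92  0.01]
2.0 [ 1.07 -6.5   0.01]
2.1 [ 1.59 -7.49  0.01]
2.2 [ 2.21 -8.42  0.01]
2.3 [ 2.91 -9.29  0.01]
2.35 [ 3.29 -9.7   0.01]
2.4 [  3.7  -10.09   0.01]
```

View pics/s6c.png

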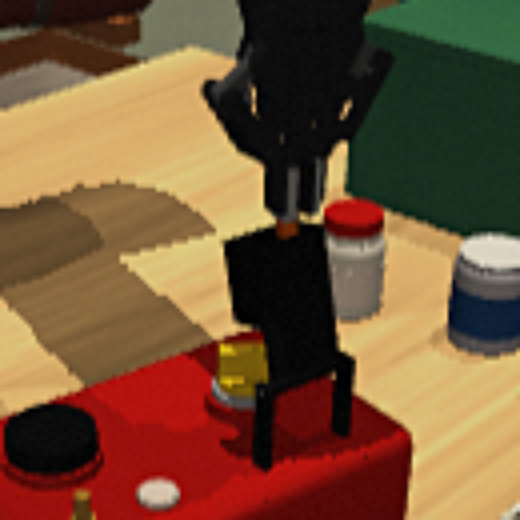

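The guard is nearly upright with the tab still in the jaws at (288,228), and the yellow cap is visible at (243,368).

>>> arm_command(delta_pos=[[0.05,-1.6,0],[0.15,-3.28,0],[0.49,-4.92,0],[1.07,-6.5,0],[1.59,-7.49,0]], delta_rot=[[0,0,0],[0,0,0],[0,0,0],[0,0,0],[0,0,0]])

```text
time_s: 6.45
eef_pos: [0.6813, -0.06, 0.2398]
tcp_rot: [[0.013, -0.984, 0.179], [-0.005, 0.178, 0.984], [-1.0, -0.013, -0.002]]
ft_force: [7.5, 0.9, 17.8]
grip_width: 0.0072
```

```bash
python3 -c "
from h import *
st()
o=readout.observe(); R=np.array(o['tcp_rot']); p=np.array(o['eef_pos']); p0=np.array([.511,-.0284,.1377]); u=np.array([np.cos(np.radians(-10.3)),np.sin(np.radians(-10.3)),0])
for th in (2.1,2.2,2.27,2.34,2.4): print(th,(R.T@(p0+.112*((1-np.cos(th))*u+np.array([0,0,np.sin(th)]))-p)*100).round(2))
"
```

```text
t 6.45 p [ 0.6813 -0.06    0.2398] yaw 79.72 x [ 0.0126 -0.0047 -0.9999] F [ 7.4765  0.9204 17.8493] M [ 0.0093 -1.1065  0.0246] w 0.007246674781832585 q [-0.278   0.372   0.4768  1.6623 -0.001  -0.0985]
2.1 [0.54 0.47 0.06]
2.2 [ 1.16 -0.46  0.07]
2.27 [ 1.66 -1.07  0.07]
2.34 [ 2.19 -1.64  0.07]
2.4 [ 2.68 -2.11  0.07]
```

```bash
python3 -c "
from h import *
s=snap('scene','s7.png'); st()
cv2.imwrite('pics/s7c.png',cv2.resize(s['image'][90:220,220:350],None,fx=5,fy=5))
h=np.array([.6215,-.0485,.174]); u=np.array([.984,-.179,0]); v=np.array([.179,.984,0])
for th in (1.9,2.0,2.1,2.2,2.3):
    d=-np.cos(th)*u+np.sin(th)*np.array([0,0,1]); print(th,[((proj(s,h+.095*d+k*.028*v)-[220,90])*5).round(0) for k in(-1,1)],((proj(s,h+.125*d)-[220,90])*5).round(0))
"
```

```text
t 6.5 p [ 0.6822 -0.0602  0.2392] yaw 79.71 x [ 0.0134 -0.0046 -0.9999] F [10.5059  0.5093 17.2681] M [ 0.0742 -1.8236 -0.0027] w 0.0073027182483281 q [-0.278   0.3737  0.4777  1.6607 -0.0008 -0.0984]
1.9 [array([386., 348.]), array([473., 317.])] [448. 286.]
2.0 [array([397., 362.]), array([485., 330.])] [464. 304.]
2.1 [array([408., 377.]), array([496., 344.])] [479. 324.]
2.2 [array([419., 393.]), array([506., 360.])] [493. 345.]
2.3 [array([428., 410.]), array([516., 377.])] [506. 369.]
```

View pics/s7c.png

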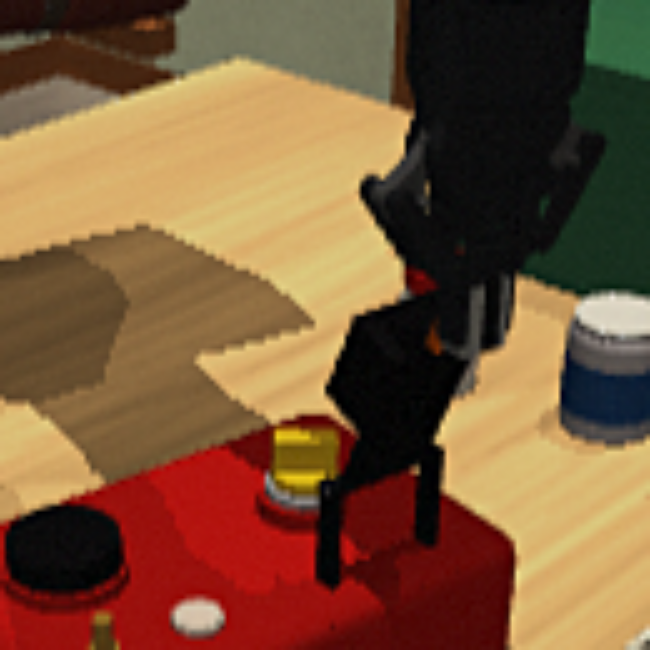

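The tab has slipped out of the jaws: it is at (435,340), left of the fingers, and the guard is at about 1.9–2.0 rad. I'll lift clear, come back on the near side and push the guard's skirt rim over with the closed fingers.

>>> arm_command(delta_pos=[[0,0,0],[-2,0,0],[-4,0,0],[-6.5,0,0],[-6.5,0,0]], delta_rot=[[0,0,0],[0,0,0],[0,0,0],[0,0,0],[0,0,0]], fingers=0.35)

```text
time_s: 7.12
eef_pos: [0.6821, -0.0604, 0.3071]
tcp_rot: [[0.017, -0.984, 0.179], [-0.006, 0.179, 0.984], [-1.0, -0.018, -0.003]]
ft_force: [-0.4, -0.3, -0.3]
grip_width: 0.03
```

```bash
python3 -c "
from h import *
st()
h=np.array([.6215,-.0485,0]); u=np.array([.984,-.179,0])
go(h-.05*u+[0,0,.30],79.7); go(h-.05*u+[0,0,.228],79.7)
s=snap('scene','s8.png')
"
```

```text
t 7.125 p [ 0.6821 -0.0604  0.3071] yaw 79.7 x [ 0.0174 -0.0062 -0.9998] F [-0.424  -0.2885 -0.3196] M [0.026  0.007  0.0513] w 0.029984543573903795 q [-0.2781  0.4305  0.6757  1.7975 -0.0012 -0.0984]
d [ 0.5  11.18  0.09] rot [ 0.   -0.17  1.04]
d [ 7.7  11.31  0.11] rot [ 0.   -0.17  1.04]
```

>>> arm_command(delta_pos=[[0,4,0],[0.3,8,0.1],[0.5,11.2,0.1],[4,11.3,0.1],[7.7,11.3,0.1]], delta_rot=[[0,0,0],[0,0,0],[0,0,1],[0,0,1],[0,0,1]], fingers=0.0)

```text
time_s: 7.8
eef_pos: [0.5715, -0.0395, 0.225]
tcp_rot: [[-0.001, -0.984, 0.179], [-0.003, 0.179, 0.984], [-1.0, 0.001, -0.003]]
ft_force: [0.1, 0.2, -1.2]
grip_width: -0.0001
```

```bash
python3 -c "
from h import *
st()
h=np.array([.6215,-.0485,0]); u=np.array([.984,-.179,0])
for k in (-.02,0,.01,.02,.03,.036,.042): print(k,end=' ');go(h+k*u+[0,0,.228],79.7)
"
```

```text
t 7.8 p [ 0.5715 -0.0395  0.225 ] yaw 79.7 x [-0.0014 -0.0028 -1.    ] F [ 0.0739  0.1886 -1.2283] M [-0.0281 -0.0167 -0.0024] w -6.824277942718286e-05 q [-0.2953  0.0296  0.0654  1.6071 -0.0031 -0.1155]
-0.02 d [-0.3  -3.08  0.01] rot [-0.   -0.17 -0.05]
0 d [-0.3  -5.08  0.01] rot [-0.   -0.17 -0.05]
0.01 d [-0.3  -6.08  0.01] rot [-0.   -0.17 -0.05]
0.02 d [-0.3  -7.08  0.01] rot [-0.   -0.17 -0.05]
0.03 d [-0.3  -8.08  0.01] rot [-0.   -0.17 -0.05]
0.036 d [-0.3  -8.68  0.01] rot [-0.   -0.17 -0.05]
0.042 d [-0.3  -9.28  0.01] rot [-0.   -0.17 -0.05]
```

>>> arm_command(delta_pos=[[-0.2,-2,0],[-0.2,-3.5,0],[-0.2,-5,0],[-0.2,-6,0],[-0.2,-7,0]], delta_rot=[[0,0,0],[0,0,0],[0,0,0],[0,0,0],[0,0,0]])

```text
time_s: 8.43
eef_pos: [0.6402, -0.0519, 0.2261]
tcp_rot: [[-0.003, -0.984, 0.179], [-0.002, 0.179, 0.984], [-1.0, 0.003, -0.003]]
ft_force: [-1.1, 0.2, -2.3]
grip_width: 0.0002
```

>>> arm_command(delta_pos=[[0,-0.5,0],[0,-1,0],[0,-1.5,0],[0,-1.5,0]], delta_rot=[[0,0,0],[0,0,0],[0,0,0],[0,0,0]])

```text
time_s: 8.93
eef_pos: [0.6553, -0.0547, 0.2262]
tcp_rot: [[-0.002, -0.984, 0.179], [-0.003, 0.179, 0.984], [-1.0, 0.002, -0.003]]
ft_force: [0.3, 0.3, 0.0]
grip_width: 0.0001
```

```bash
python3 -c "
from h import *
st()
h=np.array([.6215,-.0485,0]); u=np.array([.984,-.179,0])
print((np.array(readout.observe()['eef_pos'])-h)@u)
s=snap('scene','s9.png')
cv2.imwrite('pics/s9c.png',cv2.resize(s['image'][90:220,220:350],None,fx=5,fy=5))
"
```

```text
t 8.925 p [ 0.6553 -0.0547  0.2262] yaw 79.7 x [-0.0025 -0.0026 -1.    ] F [0.2997 0.2671 0.0007] M [0.016  0.0302 0.0473] w 6.0048318032576875e-05 q [-0.28    0.2991  0.3641  1.6374 -0.0032 -0.1003]
0.034418731991343245
```

View pics/s9c.png

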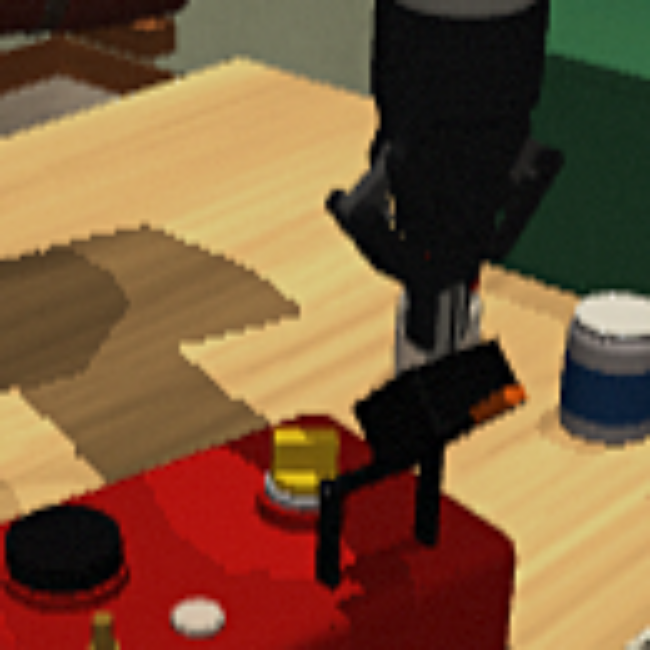

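The guard is folded to about its end stop: the tab is at (515,395), past the 2.3 rad prediction, and the force is near zero. I'll back off to the side to see the cap from above.

>>> arm_command(delta_pos=[[0,3,0],[-1,6,0],[-4,9,4],[-5,10,10],[-5,10,16]], delta_rot=[[0,0,0],[0,0,0],[0,0,0],[0,0,0],[0,0,0]], fingers=0.45)

```text
time_s: 9.6
eef_pos: [0.5861, 0.1222, 0.2787]
tcp_rot: [[0.003, -0.984, 0.18], [-0.003, 0.18, 0.984], [-1.0, -0.003, -0.002]]
ft_force: [1.9, -0.5, -0.4]
grip_width: 0.0384
```

>>> arm_command(delta_pos=[[0,0,6],[0,0,11],[0,0,11]], delta_rot=[[0,0,0],[0,0,0],[0,0,0]])

```text
time_s: 9.98
eef_pos: [0.6058, 0.2338, 0.2781]
tcp_rot: [[0.003, -0.984, 0.176], [-0.002, 0.176, 0.984], [-1.0, -0.003, -0.002]]
ft_force: [0.3, -1.2, -0.2]
grip_width: 0.0384
```

```bash
cat > cap.py <<'E'
from h import *
t=snap('top','t10.png'); s=snap('scene','s10.png'); st()
for n,i,b in (('top',t,(225,150,290,200)),('scene',s,(260,160,300,200))):
    h=cv2.cvtColor(i['image'],cv2.COLOR_BGR2HSV); x0,y0,x1,y1=b
    m=cv2.inRange(h,(20,120,70),(38,255,255)); k=np.zeros_like(m); k[y0:y1,x0:x1]=m[y0:y1,x0:x1]
    cs,_=cv2.findContours(k,cv2.RETR_EXTERNAL,cv2.CHAIN_APPROX_NONE)
    for c in cs:
        if len(c)>5:
            r=cv2.minAreaRect(c); print(n,cv2.contourArea(c),r)
            if n=='top':
                M=cv2.moments(k,True); print('cen',ray(i,M['m10']/M['m00'],M['m01']/M['m00'],.155)); print([ray(i,*p,.16)[:2] for p in cv2.boxPoints(r)])
cv2.imwrite('pics/c10.png',np.hstack([cv2.resize(t['image'][155:195,238:278],(400,400),interpolation=cv2.INTER_NEAREST),cv2.resize(s['image'][165:205,263:303],(400,400),interpolation=cv2.INTER_NEAREST)]))
print(proj(t,[.557,-.037,.163])-[238,155],proj(s,[.557,-.037,.163])-[263,165])
E
python3 cap.py
```

```text
t 10.075 p [0.6059 0.2307 0.2787] yaw 79.71 x [ 0.0033 -0.003  -1.    ] F [-0.4766  0.2018  0.061 ] M [-0.0407 -0.0279 -0.0379] w 0.03835339821801621 q [ 0.1643  0.2954  0.4566  1.7292 -0.0035  0.3439]
top 116.0 ((254.0, 178.0), (12.0, 12.0), 90.0)
cen [ 0.5631 -0.0326  0.155 ]
[array([ 0.5731, -0.0203]), array([ 0.5737, -0.0541]), array([ 0.5391, -0.0547]), array([ 0.5386, -0.021 ])]
top 0.5 ((227.0, 151.5), (1.0, 4.0), 90.0)
cen [ 0.5631 -0.0326  0.155 ]
[array([0.6334, 0.0466]), array([0.6335, 0.0352]), array([0.6306, 0.0351]), array([0.6304, 0.0465])]
scene 123.0 ((280.46337890625, 181.82928466796875), (12.147468566894531, 12.81005859375), 6.340191841125488)
[15.8093 22.4471] [17.6404 10.8779]
```

View pics/c10.png

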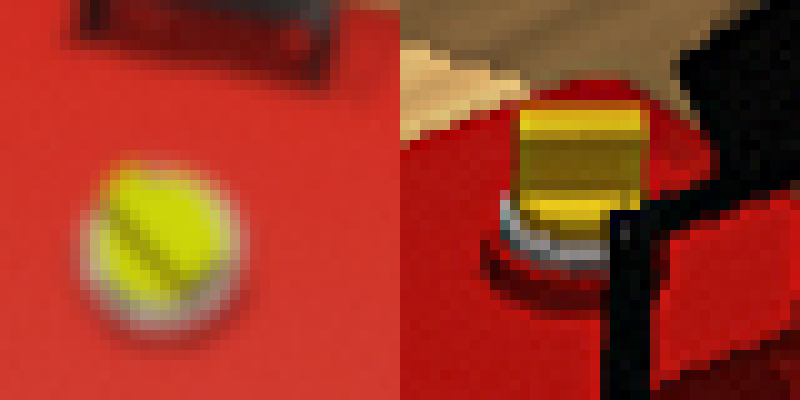

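The top crop shows the disc centred near (163,245) and the bar running from upper left to lower right. The scene crop sees the bar's long face square on, (518,130)–(648,133), so the bar's yaw is about 45°.

```bash
python3 -c "
from h import *
t=dict(np.load('pics/t10.npz'));s=dict(np.load('pics/s10.npz'))
f=lambda x,y,z: ray(s,263+x/10-.5,165+y/10-.5,z)
g=lambda x,y,z: ray(t,238+x/10-.5,155+y/10-.5,z)
def an(A,B):
    d=A-B; print(A,B,np.degrees(np.arctan2(d[1],d[0])),np.hypot(*d[:2]))
an(f(518,132,.163),f(648,136,.163)); an(f(518,103,.163),f(648,103,.163))
print('bar top centre',f(583,118,.163))
an(g(105,200,.155),g(190,290,.155))
print('disc',g(163,245,.140),'bar',g(160,228,.163))
"
```

```text
[0.6297 0.0201 0.163 ] [0.6564 0.0431 0.163 ] -139.2108540633366 0.03531411408238093
[0.6201 0.0326 0.163 ] [0.6459 0.0578 0.163 ] -135.76186475647506 0.03606008857371747
bar top centre [0.6379 0.0386 0.163 ]
[ 0.567  -0.0203  0.155 ] [ 0.5414 -0.0448  0.155 ] 43.78183879678759 0.035440457926867015
disc [ 0.5575 -0.0368  0.14  ] bar [ 0.5574 -0.0361  0.163 ]
```

```bash
python3 -c "
from h import *
go([.5575,-.0365,.26],-47)"
```

```text
d [  1.93   0.   -27.15] rot [126.71   0.16   0.27]
```

>>> arm_command(delta_pos=[[0,0,-5.4],[0,0,-10.8],[0,0,-16.2],[0,0,-21.6],[0,0,-27.1]], delta_rot=[[10.5,0,0],[21,0,0],[31.5,0,0],[42,0,0],[52.5,0,0]])

```text
time_s: 10.7
eef_pos: [0.5566, -0.0389, 0.2799]
tcp_rot: [[0.005, -0.45, 0.893], [-0.004, 0.893, 0.45], [-1.0, -0.005, 0.003]]
ft_force: [0.6, -0.4, 1.0]
grip_width: 0.0384
```

>>> arm_command(delta_pos=[[0,0,0],[0,0,0],[0,0,0],[0,0,0],[0,0,0]], delta_rot=[[10.5,0,0],[21,0,0],[31.5,0,0],[42,0,0],[52.5,0,0]])

```text
time_s: 11.32
eef_pos: [0.5561, -0.0404, 0.2805]
tcp_rot: [[0.006, 0.442, 0.897], [-0.004, 0.897, -0.442], [-1.0, -0.001, 0.007]]
ft_force: [0.1, -0.6, 0.5]
grip_width: 0.0386
```

```bash
python3 -c "
from h import *
st();go([.5575,-.0365,.20],-47)"
```

```text
t 11.325 p [ 0.5561 -0.0404  0.2805] yaw -26.2 x [ 0.0058 -0.0043 -1.    ] F [ 0.1352 -0.5737  0.4666] M [-0.0032  0.0222 -0.0047] w 0.03858998805637914 q [-0.3056  0.0006  0.138   1.7014 -0.0023  1.7225]
d [ 8.05  0.42 -0.11] rot [20.8   0.41 -0.  ]
```

>>> arm_command(delta_pos=[[2,0.4,-0.1],[4,0.4,-0.1],[8,0.4,-0.1],[8,0.4,-0.1]], delta_rot=[[10.4,0.2,0],[20.8,0.4,0],[20.8,0.4,0],[20.8,0.4,0]])

```text
time_s: 11.82
eef_pos: [0.5554, -0.0373, 0.1981]
tcp_rot: [[-0.004, 0.732, 0.681], [0.001, 0.681, -0.732], [-1.0, -0.002, -0.003]]
ft_force: [-0.1, -0.6, -0.1]
grip_width: 0.0382
```

```bash
python3 -c "
from h import *
st();go([.5575,-.0365,.122],-47)"
```

```text
t 11.825 p [ 0.5554 -0.0373  0.1981] yaw -47.09 x [-0.0039  0.001  -1.    ] F [-0.1129 -0.5715 -0.1413] M [-0.0184 -0.0051 -0.0424] w 0.038179335700151903 q [-0.3019 -0.0231 -0.0364  1.5615 -0.0002  2.0907]
d [7.6  0.22 0.11] rot [-0.09 -0.2   0.13]
```

>>> arm_command(delta_pos=[[3,0.1,0.05],[5,0.2,0.1],[6.5,0.2,0.1],[7.4,0.2,0.1],[7.4,0.2,0.1]], delta_rot=[[0,0,0],[0,-0.2,0.1],[0,-0.2,0.1],[0,-0.2,0.1],[0,-0.2,0.1]])

```text
time_s: 12.45
eef_pos: [0.5572, -0.0368, 0.1243]
tcp_rot: [[-0.0, 0.733, 0.681], [-0.0, 0.681, -0.733], [-1.0, -0.001, 0.0]]
ft_force: [0.2, -0.2, -0.6]
grip_width: 0.0387
```

```bash
python3 -c "
from h import *
st();go([.5575,-.0365,.122],-47)
s=snap('scene','s11.png')
cv2.imwrite('pics/s11c.png',cv2.resize(s['image'][125:205,240:320],None,fx=7,fy=7,interpolation=cv2.INTER_NEAREST))"
```

```text
t 12.45 p [ 0.5572 -0.0368  0.1243] yaw -47.1 x [-0.0004 -0.0004 -1.    ] F [ 0.1693 -0.183  -0.6001] M [ 0.0301  0.0181 -0.0166] w 0.03867149116885134 q [-0.2998 -0.0235 -0.1705  1.424  -0.0005  2.093 ]
d [0.23 0.04 0.  ] rot [-0.1   0.    0.03]
```

View pics/s11c.png

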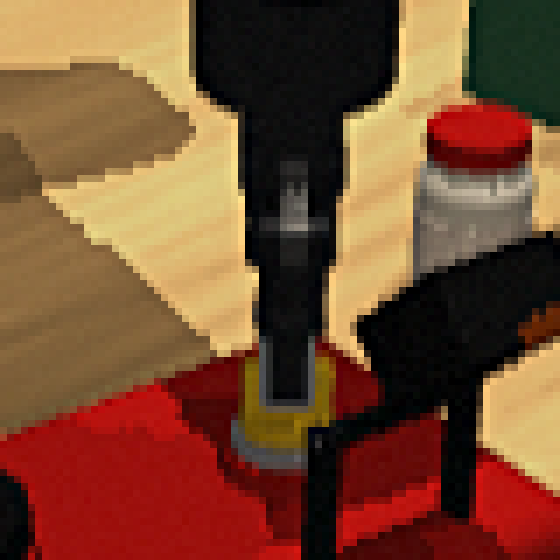

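The fingers straddle the bar at (290,385), clear of the disc and the folded guard. I'll close gently, since a low grip force also limits the torque.

>>> arm_command(delta_pos=[[0,0,0],[0,0,0],[0,0,0],[0,0,0]], delta_rot=[[0,0,0],[0,0,0],[0,0,0],[0,0,0]], fingers=0.0, grip_force=25)

```text
time_s: 13.0
eef_pos: [0.558, -0.037, 0.1255]
tcp_rot: [[0.002, 0.732, 0.681], [-0.001, 0.681, -0.732], [-1.0, 0.0, 0.002]]
ft_force: [0.4, -1.3, 5.5]
grip_width: 0.011
```

```bash
python3 -c "
from h import *
st()"
```

```text
t 13.0 p [ 0.558  -0.037   0.1255] yaw -47.09 x [ 0.0017 -0.0012 -1.    ] F [ 0.4414 -1.2985  5.4957] M [-0.2284 -0.2011 -0.0015] w 0.011024189794195782 q [-0.2997 -0.0241 -0.1689  1.4241 -0.0006  2.093 ]
```

>>> arm_command(delta_pos=[[-0.05,0,0],[-0.08,0,0],[-0.1,0,0],[-0.12,0,0],[-0.12,0,0]], delta_rot=[[-5,0,0],[-10,0,0],[-15,0,0],[-20,0,0],[-20,0,0]])

```text
time_s: 13.62
eef_pos: [0.558, -0.0371, 0.1263]
tcp_rot: [[0.001, 0.456, 0.89], [-0.001, 0.89, -0.456], [-1.0, -0.0, 0.002]]
ft_force: [2.3, -0.9, -2.4]
grip_width: 0.0111
```

```bash
python3 -c "
from h import *
st()"
```

```text
t 13.625 p [ 0.558  -0.0371  0.1263] yaw -27.14 x [ 0.0014 -0.0011 -1.    ] F [ 2.3319 -0.8918 -2.4187] M [-0.2609 -0.5425 -0.133 ] w 0.011086142716017756 q [-0.2998 -0.024  -0.1674  1.4257 -0.0006  1.7446]
```

The reaction is −0.13 N m, which matches the drag, so the cap is turning. The stop can't come before about 109°.

>>> arm_command(delta_pos=[[-0.01,0,0],[-0.03,0,0],[-0.05,0,0],[-0.06,0,0],[-0.07,0,0]], delta_rot=[[-8,0,0],[-16,0,0],[-24,0,0],[-32,0,0],[-40,0,0]])

```text
time_s: 14.25
eef_pos: [0.5582, -0.0371, 0.1268]
tcp_rot: [[0.002, -0.225, 0.974], [-0.001, 0.974, 0.225], [-1.0, -0.001, 0.001]]
ft_force: [2.5, -1.5, -1.4]
grip_width: 0.0108
```

```bash
python3 -c "
from h import *
st()"
```

```text
t 14.25 p [ 0.5582 -0.0371  0.1268] yaw 12.98 x [ 0.0017 -0.001  -1.    ] F [ 2.4585 -1.5289 -1.3546] M [-0.187  -0.5713 -0.1058] w 0.010784548527391408 q [-0.2999 -0.0239 -0.1663  1.4265 -0.0005  1.0444]
```

>>> arm_command(delta_pos=[[-0.01,0,0],[-0.02,0,0],[-0.04,0,0],[-0.06,0,0],[-0.07,0,0]], delta_rot=[[-8,0,0],[-16,0,0],[-24,0,0],[-32,0,0],[-38,0,0]])

```text
time_s: 14.88
eef_pos: [0.5583, -0.0371, 0.1275]
tcp_rot: [[0.002, -0.778, 0.628], [-0.001, 0.628, 0.778], [-1.0, -0.002, 0.001]]
ft_force: [2.7, -0.3, -0.2]
grip_width: 0.0111
```

```bash
python3 -c "
from h import *
st()"
```

```text
t 14.875 p [ 0.5583 -0.0371  0.1275] yaw 51.06 x [ 0.002  -0.0009 -1.    ] F [ 2.7474 -0.2951 -0.2317] M [-0.1    -0.5176 -0.1209] w 0.011122384164887329 q [-0.2999 -0.024  -0.1652  1.4274 -0.0002  0.3797]
```

98° turned. From here I take 8° steps, which is safe even if the stop comes at the start of a step (0.14 + 0.05 rad).

>>> arm_command(delta_pos=[[-0.01,0,0],[-0.02,0,0],[-0.02,0,0]], delta_rot=[[-5,0,0],[-9,0,0],[-9,0,0]])

```text
time_s: 15.25
eef_pos: [0.5584, -0.037, 0.1276]
tcp_rot: [[0.002, -0.865, 0.501], [-0.001, 0.501, 0.865], [-1.0, -0.002, 0.0]]
ft_force: [2.0, 0.2, -0.2]
grip_width: 0.0107
```

```bash
python3 -c "
from h import *
st()"
```

```text
t 15.25 p [ 0.5584 -0.037   0.1276] yaw 59.93 x [ 0.0021 -0.0007 -1.    ] F [ 1.9981  0.1704 -0.2184] M [-0.126  -0.4255 -0.1114] w 0.010688399343586808 q [-0.2998 -0.0239 -0.1648  1.4276 -0.0001  0.2249]
```

>>> arm_command(delta_pos=[[-0.01,0,0],[-0.02,0,0],[-0.02,0,0]], delta_rot=[[-4,0,0],[-8,0,0],[-8,0,0]])

```text
time_s: 15.62
eef_pos: [0.5584, -0.0369, 0.1278]
tcp_rot: [[0.002, -0.926, 0.378], [-0.001, 0.378, 0.926], [-1.0, -0.002, 0.0]]
ft_force: [1.6, -1.1, -0.3]
grip_width: 0.0106
```

```bash
python3 -c "
from h import *
st()"
```

```text
t 15.625 p [ 0.5584 -0.0369  0.1278] yaw 67.77 x [ 0.0021 -0.0006 -1.    ] F [ 1.5707 -1.1295 -0.2709] M [-0.099  -0.407  -0.1361] w 0.010614189364931203 q [-0.2998 -0.0239 -0.1646  1.4279  0.      0.0881]
```

>>> arm_command(delta_pos=[[-0.01,0,0],[-0.02,0,0],[-0.02,0,0]], delta_rot=[[-4,0,0],[-8,0,0],[-8,0,0]])

```text
time_s: 16.0
eef_pos: [0.5584, -0.0369, 0.1279]
tcp_rot: [[0.002, -0.969, 0.249], [-0.001, 0.249, 0.969], [-1.0, -0.002, -0.0]]
ft_force: [1.2, -0.2, -0.4]
grip_width: 0.0108
```

```bash
python3 -c "
from h import *
st()"
```

```text
t 16.0 p [ 0.5584 -0.0369  0.1279] yaw 75.6 x [ 0.0021 -0.0006 -1.    ] F [ 1.2479 -0.1913 -0.407 ] M [-0.0976 -0.4243 -0.1703] w 0.010812001476901669 q [-0.2998 -0.0239 -0.1643  1.4282  0.     -0.0484]
```

>>> arm_command(delta_pos=[[-0.01,0,0],[-0.01,0,0],[-0.01,0,0]], delta_rot=[[-2,0,0],[-4,0,0],[-4,0,0]])

```text
time_s: 16.38
eef_pos: [0.5584, -0.0369, 0.128]
tcp_rot: [[0.002, -0.984, 0.18], [-0.001, 0.18, 0.984], [-1.0, -0.002, -0.0]]
ft_force: [1.5, -0.8, -1.2]
grip_width: 0.0102
```

```bash
python3 -c "
from h import *
st()"
```

```text
t 16.375 p [ 0.5584 -0.0369  0.128 ] yaw 79.6 x [ 0.0021 -0.0005 -1.    ] F [ 1.4848 -0.8181 -1.1964] M [-0.0812 -0.4903 -0.1271] w 0.010247991957073785 q [-0.2998 -0.0239 -0.1642  1.4284  0.0001 -0.1183]
```

Still only drag, so the previous reading was noise. Continuing.

>>> arm_command(delta_pos=[[-0.01,0,0],[-0.01,0,0],[-0.01,0,0]], delta_rot=[[-3.5,0,0],[-7,0,0],[-7,0,0]])

```text
time_s: 16.75
eef_pos: [0.5584, -0.0369, 0.1281]
tcp_rot: [[0.002, -0.998, 0.06], [-0.001, 0.06, 0.998], [-1.0, -0.002, -0.0]]
ft_force: [2.2, 0.2, -1.5]
grip_width: 0.0107
```

```bash
python3 -c "
from h import *
st()"
```

```text
t 16.75 p [ 0.5584 -0.0369  0.1281] yaw 86.55 x [ 0.0022 -0.0005 -1.    ] F [ 2.2341  0.2154 -1.4892] M [-0.0607 -0.4397 -0.1507] w 0.01069916141167118 q [-0.2997 -0.0239 -0.164   1.4286  0.0001 -0.2395]
```

>>> arm_command(delta_pos=[[-0.01,0,0],[-0.01,0,0],[-0.01,0,0]], delta_rot=[[-3,0,0],[-6,0,0],[-6,0,0]])

```text
time_s: 17.12
eef_pos: [0.5584, -0.0369, 0.1282]
tcp_rot: [[0.002, -0.999, -0.042], [-0.0, -0.042, 0.999], [-1.0, -0.002, -0.0]]
ft_force: [0.6, 0.1, -1.5]
grip_width: 0.0111
```

```bash
python3 -c "
from h import *
st()"
```

```text
t 17.125 p [ 0.5584 -0.0369  0.1282] yaw 92.44 x [ 0.002  -0.0004 -1.    ] F [ 0.6161  0.0665 -1.4512] M [-0.0348 -0.5126 -0.254 ] w 0.011092323291650179 q [-0.2998 -0.0239 -0.1639  1.4288  0.0002 -0.3423]
```

The moment jumped to −0.254 N m. I'll confirm the stop with a small 2° step.

>>> arm_command(delta_pos=[[0,0,0],[0,0,0],[0,0,0]], delta_rot=[[-1,0,0],[-2,0,0],[-2,0,0]])

```text
time_s: 17.5
eef_pos: [0.5584, -0.0369, 0.1281]
tcp_rot: [[0.002, -0.997, -0.077], [-0.0, -0.077, 0.997], [-1.0, -0.002, -0.001]]
ft_force: [2.3, 0.2, -1.7]
grip_width: 0.0108
```

```bash
python3 -c "
from h import *
st()"
```

```text
t 17.5 p [ 0.5584 -0.0369  0.1281] yaw 94.43 x [ 0.0021 -0.0004 -1.    ] F [ 2.3333  0.1862 -1.6891] M [ 0.0259 -0.446  -0.3195] w 0.010837335573814569 q [-0.2998 -0.0239 -0.1639  1.4287  0.0002 -0.3771]
```

Slope ≈ 2 N m/rad (the neck spring), so this is the stop, with the neck at about 0.13 rad. I'll ease back 5° to relax the neck, open, and lift straight up.

>>> arm_command(delta_pos=[[0,0,0],[0,0,0],[0,0,0]], delta_rot=[[2.5,0,0],[5.5,0,0],[5.5,0,0]])

```text
time_s: 17.88
eef_pos: [0.5584, -0.0369, 0.1282]
tcp_rot: [[0.002, -1.0, 0.019], [-0.0, 0.019, 1.0], [-1.0, -0.002, -0.0]]
ft_force: [1.3, 0.2, -1.0]
grip_width: 0.011
```

```bash
python3 -c "
from h import *
st()"
```

```text
t 17.875 p [ 0.5584 -0.0369  0.1282] yaw 88.94 x [ 0.0022 -0.0005 -1.    ] F [ 1.3308  0.1918 -0.9796] M [-0.0944 -0.4728 -0.1238] w 0.010964432616985249 q [-0.2998 -0.024  -0.1639  1.4287  0.0002 -0.2812]
```

>>> arm_command(delta_pos=[[0,0,0],[0,0,0],[0,0,0],[0,0,0],[0,0,0]], delta_rot=[[0,0,0],[0,0,0],[0,0,0],[0,0,0],[0,0,0]], fingers=0.4)

```text
time_s: 18.5
eef_pos: [0.5584, -0.0368, 0.1282]
tcp_rot: [[0.002, -1.0, 0.018], [-0.0, 0.018, 1.0], [-1.0, -0.002, -0.0]]
ft_force: [0.3, -0.4, 1.2]
grip_width: 0.0342
```

>>> arm_command(delta_pos=[[-2,0,0],[-5,0,0],[-8,0,0],[-11,0,0],[-14,0,0]], delta_rot=[[0,0,0],[0,0,0],[0,0,0],[0,0,0],[0,0,0]])

```text
time_s: 19.12
eef_pos: [0.5582, -0.0368, 0.2709]
tcp_rot: [[0.004, -1.0, 0.018], [-0.001, 0.018, 1.0], [-1.0, -0.004, -0.001]]
ft_force: [-0.3, 0.0, 0.1]
grip_width: 0.0344
```

>>> arm_command(delta_pos=[[0,0,5],[0,0,11],[0,0,17],[0,0,23],[0,0,23]], delta_rot=[[0,0,0],[0,0,0],[0,0,0],[0,0,0],[0,0,0]])

```text
time_s: 19.75
eef_pos: [0.5618, 0.197, 0.272]
tcp_rot: [[0.005, -1.0, 0.013], [-0.0, 0.013, 1.0], [-1.0, -0.005, -0.0]]
ft_force: [0.0, -0.7, 0.1]
grip_width: 0.0341
```

Run:
```python
from h import *
st(); t=snap('top','t12.png'); s=snap('scene','s12.png')
A=cv2.resize(t['image'][150:200,235:285],(390,390),interpolation=cv2.INTER_NEAREST); B=cv2.resize(s['image'][140:220,250:330],(390,390),interpolation=cv2.INTER_NEAREST)
cv2.imwrite('pics/c12.png',np.hstack([A,B]))
h=np.array([.6215,-.0485,.174]); u=np.array([.984,-.179,0])
for th in (2.05,2.2,2.3,2.4):
    d=-np.cos(th)*u+np.sin(th)*np.array([0,0,1]); print(th,((proj(s,h+.125*d)-[250,140])*390/80).round(0)+[390,0])
```

```text
t 19.75 p [0.5618 0.197  0.272 ] yaw 89.24 x [ 0.0047 -0.0001 -1.    ] F [ 0.0481 -0.6704  0.0754] M [-0.0414 -0.0256 -0.0086] w 0.03406404153228525 q [ 0.1182  0.1144  0.2402  1.692  -0.0006  0.1314]
2.05 [703.  62.]
2.2 [724.  93.]
2.3 [737. 116.]
2.4 [748. 139.]
```

The viewing limit is reached, so I'll check the guard, cap and bystanders numerically.

Run:
```python
from h import *
s=dict(np.load('pics/s12.npz'));t=dict(np.load('pics/t12.npz'));s1=dict(np.load('pics/s1.npz'))
H=cv2.cvtColor(s['image'],cv2.COLOR_BGR2HSV)
m=cv2.inRange(H,(7,160,100),(19,255,255)); m[:, :300]=0; m[:,335:]=0; m[:140]=0; m[200:]=0
ys,xs=np.nonzero(m); print('tab px',len(xs),xs.mean(),ys.mean(),xs.max(),ys.min(),ys.max())
h=np.array([.6215,-.0485,.174]); u=np.array([.984,-.179,0])
for th in (2.05,2.2,2.3,2.4):
    d=-np.cos(th)*u+np.sin(th)*np.array([0,0,1]); print(th,proj(s,h+.110*d),proj(s,h+.125*d))
# bar: dark-yellow side vs bright top, top view
h2=cv2.cvtColor(t['image'],cv2.COLOR_BGR2HSV)[168:190,242:268]; k=cv2.inRange(h2,(20,100,70),(40,255,255)); V=np.where(k>0,h2[...,2],0)
print(V)
# bystanders: change between first and last scene/top pictures, away from tank & arm
d=cv2.absdiff(s['image'],s1['image']).max(2)>60
n,_,stt,_=cv2.connectedComponentsWithStats(d.astype(np.uint8)); print([tuple(x) for x in stt[1:] if x[4]>25])
```

```text
tab px 25 319.32 170.64 325 140 195
2.05 [311.8319 156.7017] [314.2436 152.7365]
2.2 [315.568  162.2253] [318.5729 159.084 ]
2.3 [317.8141 166.2322] [321.1757 163.7009]
2.4 [319.8268 170.4387] [323.5062 168.5548]
[[  0   0   0   0   0   0   0   0   0   0   0   0   0   0   0   0   0   0
    0   0   0   0   0   0   0   0]
 [  0   0   0   0   0   0   0   0   0   0   0   0   0   0   0   0   0   0
    0   0   0   0   0   0   0   0]
 [  0   0   0   0   0   0   0   0   0   0   0   0   0   0   0   0   0   0
    0   0   0   0   0   0   0   0]
 [  0   0   0   0   0   0   0   0   0   0   0 206 210 208   0   0   0   0
    0   0   0   0   0   0   0   0]
 [  0   0   0   0   0   0   0   0   0   0 198 203 206 205 203   0   0   0
    0   0   0   0   0   0   0   0]
 [  0   0   0   0   0   0   0   0 208 201 196 205 212 203 202 206   0   0
    0   0   0   0   0   0   0   0]
 [  0   0   0   0   0   0   0 208 207 202 200 208 213 204 200 206 208   0
    0   0   0   0   0   0   0   0]
 [  0   0   0   0   0   0 203 206 209 209 206 212 213 202 193 201 206 204
    0   0   0   0   0   0   0   0]
 [  0   0   0  
[... 2213 characters left out ...]
, np.int32(15), np.int32(34)), (np.int32(232), np.int32(78), np.int32(13), np.int32(9), np.int32(35)), (np.int32(200), np.int32(124), np.int32(18), np.int32(16), np.int32(149)), (np.int32(247), np.int32(125), np.int32(60), np.int32(18), np.int32(587)), (np.int32(220), np.int32(129), np.int32(23), np.int32(4), np.int32(47)), (np.int32(209), np.int32(143), np.int32(146), np.int32(55), np.int32(2743)), (np.int32(288), np.int32(189), np.int32(14), np.int32(15), np.int32(109)), (np.int32(290), np.int32(200), np.int32(21), np.int32(11), np.int32(103)), (np.int32(298), np.int32(229), np.int32(16), np.int32(9), np.int32(30)), (np.int32(300), np.int32(236), np.int32(20), np.int32(12), np.int32(121))]
```

```bash
python3 -c "
from h import *
st(); print(arm.close_job())"
```

```text
t 19.85 p [0.5624 0.1936 0.2718] yaw 89.03 x [ 0.0046 -0.0011 -1.    ] F [ 0.7355 -0.4774 -0.6468] M [-0.0142 -0.0364 -0.0873] w 0.03404941572956512 q [ 0.1128  0.113   0.2383  1.6916 -0.0016  0.1297]
the job is handed in; nothing more can be done
None
```

The vent is open: the guard is folded back to about 2.4 rad and the cap is unscrewed to its end stop. I handed the job in at 19.85 s, and no verdict was reported.

**Guard:** I lifted it by the orange tab to about 1.9–2.0 rad. The tab then slipped out of the jaws, so I pushed the guard the rest of the way with closed fingers on its skirt rim. The last picture's tab position matches the projection for 2.4 rad.

**Cap:** I turned it about 141° anticlockwise.
- The moment held at about 0.13 N m of drag, then rose to 0.25 and 0.32 N m over the last few degrees at the neck's stiffness. I took that as the stop, with the neck at about 0.13 rad at most.
- I eased back 5.5°. The moment was then 0.12 N m, still anticlockwise, so the cap stayed on its stop before I released it and lifted clear.

**Checks that disagreed or fell short:**
- The finger tips were about 24 mm higher than the reported TCP implied. My first grasp of the tab closed on nothing, and I corrected for the offset after that.
- One moment reading of 0.17 N m partway through was only noise.
- The 12-picture limit stopped me viewing the final image, so I checked it numerically. The bar's angle was judged only roughly from pixel values and agrees with the jaw angle.
- I did not measure each bystander. The before/after picture difference was not masked around the arm and tank, so it does not rule out small shifts. I felt no unexpected contact away from the tank.

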